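Lock a filter cassette into its dock and switch the valve over

TASK

Push the filter cassette along its lane until it is fully home against the stop, then push the handles of both toggle clamps (either one first) outwards and down past their over-center point so that their spindles lock down on the cassette. Then throw the selector valve's lever over into its middle notch, the one marked with the raised tab, without letting it run on into the third notch. Leave the bottles and other labware around the dock where they are.

Things in the scene. Friction and masses are not known exactly. Their poses are not given: they have to be found in the camera images.
- dock: The cassette dock: a bare aluminium bed plate fixed to the bench, from 150 mm on the -x side to 120 mm on the +x side of its origin, 290 mm wide (y), 12 mm thick. Origin: on the bench under the lane's centre line. Its +x points away from the robot towards the stop, +y to the left clamp. Two low steel guide rails, 10 mm high above the bed, run along x and keep the cassette in a lane 67 mm wide along the centre line.
- stop (a point): Centre of the near face of the dark steel stop bar across the far end of the lane, 20 mm above the bed; axes as the dock's. The cassette is home when its far end face is against it.
- cassette_center (a point): Centre (half-way up) of the filter cassette, a loose grey ribbed block with a metal lid, 130 (x, along the lane) x 64 (y) x 40 mm high, 0.4 to 0.7 kg, resting on the bed between the rails. Axes as the dock's. Push it along the lane by its near end face, which is 65 mm to -x of this point; only a few newtons are needed.
- cassette_front (a point): Centre of the far end face of the cassette, half-way up (65 mm to +x of its centre).
- lever (a joint): Angle in rad of the selector valve lever about lever_pivot: 0 = upright, in the middle notch (the marked one, with the raised brass tab); -0.58 = in the notch on the valve's own +y side, where it starts; +0.58 = in the third notch, on the -y side. A spring detent draws it into the nearest notch; the crests to be pushed over lie at about -0.3 and +0.3 and need about 4 N at the knob. Once over a crest it snaps into the next notch by itself. It cannot go beyond the end notches.
- lever_pivot (a point): Pivot of the valve lever, 70 mm above the bench, on the grey valve block (base plate 90 x 110 mm, bolted down; the block is up to about 130 mm high at the steel notch plate, which is 16 mm to +x of the lever). Its axes are those of the valve: the lever swings in the y-z plane about x; at angle q the knob centre is 100 mm from here at y = -100 sin q, z = 100 cos q mm. The valve may stand on the left or on the right of the dock and is turned up to 0.5 rad.
- lever_knob (a point): Centre of the black ball knob, 32 mm across, on the upper end of the 12 mm thick lever, 100 mm from the pivot.
- left_handle (a joint): Angle in rad of the handle of the left toggle clamp (the one on the dock's +y side): 0 = upright, clamp open; it starts at 0 to 0.15. It grows as the handle is pushed outwards and down, away from the lane; meanwhile the clamp's arm comes down over the cassette. The rubber-tipped spindle meets the cassette at about 0.9, resistance peaks near 1.1 (about 7 N at the grip), the over-center point is 1.35, and it locks against its stop at 1.5, handle nearly level.
- left_pivot (a point): Pivot of the left clamp's handle, 105 mm above the bench, fixed to the clamp. Its +x points inwards over the lane, +z up: at angle q a point r along the handle is at x = -r sin q, z = r cos q from here. The handle is 131 mm long; its round black grip, 18 mm thick, spans 45 to 131 mm from the pivot. The raised arm, up to 60 mm above the handle pivot, stands on the +x side; above that the inner side of the handle is free.
- left_grip (a point): Point on the axis of the left handle's black grip, 95 mm from the pivot: a good place to push.
- left_spindle: Spindle of the left clamp with its 20 mm wide rubber tip, on the clamp's arm; origin at the arm, the tip 42 mm below it along its -z. Sprung: it presses on the cassette with about 30 N when locked.
- right_handle (a joint): Angle in rad of the handle of the right toggle clamp (the one on the dock's -y side): 0 = upright, clamp open; it starts at 0 to 0.15. It grows as the handle is pushed outwards and down, away from the lane; meanwhile the clamp's arm comes down over the cassette. The rubber-tipped spindle meets the cassette at about 0.9, resistance peaks near 1.1 (about 7 N at the grip), the over-center point is 1.35, and it locks against its stop at 1.5, handle nearly level.
- right_pivot (a point): Pivot of the right clamp's handle, 105 mm above the bench, fixed to the clamp. Its +x points inwards over the lane, +z up: at angle q a point r along the handle is at x = -r sin q, z = r cos q from here. The handle is 131 mm long; its round black grip, 18 mm thick, spans 45 to 131 mm from the pivot. The raised arm, up to 60 mm above the handle pivot, stands on the +x side; above that the inner side of the handle is free.
- right_grip (a point): Point on the axis of the right handle's black grip, 95 mm from the pivot: a good place to push.
- right_spindle: Spindle of the right clamp with its 20 mm wide rubber tip, on the clamp's arm; origin at the arm, the tip 42 mm below it along its -z. Sprung: it presses on the cassette with about 30 N when locked.
- beaker: Bystander: glass beaker, 76 mm wide, 85 mm high, loose. Origin: centre of its underside. To be left alone.
- amber_bottle: Bystander: amber bottle with blue cap, 68 mm wide, 170 mm high, loose. Origin: centre of its underside. To be left alone.
- clear_bottle: Bystander: clear bottle with blue cap, 76 mm wide, 160 mm high, loose. Origin: centre of its underside. To be left alone.
- jar: Bystander: amber jar with white lid, 56 mm wide, 60 mm high, loose. Origin: centre of its underside. To be left alone.
- tip_box: Bystander: grey box with clear lid, 122 x 87 x 63 mm, loose. Origin: centre of its underside. To be left alone.
- dishes: Bystander: stack of three clear dishes, 90 mm wide, 40 mm high, loose. Origin: centre of its underside. To be left alone.

How it is judged:
On the way, in this order (a step that is already met when the one before it is completed fails the run):
1. The cassette is fully home against the stop, both clamps still open (x of cassette_front in the frame of stop above -0.004 m and z of cassette_front in the frame of stop below 0.008 m and angle between the x axis of cassette_center and the x axis of stop, either way round below 0.08 rad and value of joint each of left_handle, right_handle below 0.9 rad), for 0.1 s.
2. One toggle clamp is locked past its over-center point on the cassette at home (x of cassette_front in the frame of stop above -0.004 m and z of cassette_front in the frame of stop below 0.008 m and angle between the x axis of cassette_center and the x axis of stop, either way round below 0.08 rad and ((value of joint left_handle above 1.42 rad and contact force between left_spindle and cassette above 15 N) or (value of joint right_handle above 1.42 rad and contact force between right_spindle and cassette above 15 N))), for 0.2 s.
3. Both toggle clamps are locked on the cassette at home (x of cassette_front in the frame of stop above -0.004 m and z of cassette_front in the frame of stop below 0.008 m and angle between the x axis of cassette_center and the x axis of stop, either way round below 0.08 rad and value of joint each of left_handle, right_handle above 1.42 rad and contact force between each of left_spindle, right_spindle and cassette above 15 N), for 0.2 s.
4. With both clamps locked, the valve lever is in the middle notch (all of step 3 and value of joint lever between -0.12 and 0.12 rad), for 0.2 s.
At the end, for the whole second after the job is handed in: The cassette's far face is within 4 mm of the stop, lying flat and in line; both clamp handles are beyond 1.42 rad with each spindle pressing on the cassette with more than 15 N; the lever is within 0.12 rad of the middle notch; all at rest (all of step 4 and linear speed of cassette below 0.02 m/s and velocity of joint lever between -0.1 and 0.1 rad/s and velocity of joint left_handle between -0.1 and 0.1 rad/s and velocity of joint right_handle between -0.1 and 0.1 rad/s); the robot touches nothing.
It fails at once if the lever ran on into the third notch (value of joint lever above 0.45 rad).
It fails at once if a bystander was shifted more than 30 mm or toppled (distance of any of beaker, amber_bottle, clear_bottle, jar, tip_box, dishes from where it was at the start of the episode above 0.03 m or angle between any of beaker, amber_bottle, clear_bottle, jar, tip_box, dishes's own z axis and vertical above 0.5 rad).
It also fails if it takes over 64 s, if anything falls off the work surface, if the arm or the gripper's body presses on something with over 40 N, if the wrist force passes 120 N, or if a joint passes its speed limit or range.

ROBOT

A 6-joint arm with a two-finger parallel gripper is mounted at the origin on the work surface. World frame = base frame: x ahead of the robot, y to its left, z up, the work surface at z = 0. Lengths are in m, angles in rad, forces in N, time in s.
With the tool pointing down it reaches from about 0.375 to 0.975 m from the base axis. Payload 3.8 kg.
Tool frame: the origin (TCP) lies on the centre line of the jaws, within the pads' length; the fingertips stand 25 mm ahead of it and the grasp point (between the pads) lies 6 mm ahead of it; y points along the fingers, z is the direction in which the jaws open and shut, and the axes are right-handed (so a half turn about y gives the same grasp; the last joint's range is limited). The gripper opens to 85 mm and grips with 20 to 120 N. Pads are 22 mm wide; open, the fingers measure 114 mm over their backs; the gripper's body (76 mm by 85 mm) begins 54 mm behind the grasp point. The pads swing forward as they close: fully open they stand 13 mm farther back than shut.
Start: joints at [1.296, 0.264, 1.604, -0, 1.274, -0.037], TCP at [0.159, 0.656, 0.256] pointing down, gripper open.
Joint ranges: [-2.63, 2.63], [-0.94, 2.18], [0.31, 2.57], [-1.31, 4.45], [0, 2.66], [-2.55, 2.55]. Speed limits (rad/s): [2.57, 2.57, 3.14, 3.14, 3.14, 3.14].

INTERFACE

Orientations are given as a rotation vector (axis times angle).
In Python, from workcell import bot gives the robot as it stands.
- The arm moves only by the shell command python3 -m jog 'ROWS' [FORCE]. ROWS is JSON, a list of rows, each a list of 5 numbers: the shift along the world's x, y, z in mm, then the turn about the world's z in degrees, then the finger opening in mm, from 0 to 85.4. A call has exactly 10 rows; each row is the pose to reach, as a shift and turn from the pose commanded when the call began; what a row does not reach only later rows make up. A row lasts 1/8 s, in which the tool goes at most 62.5 mm and 10.7 degrees, less where a joint would pass 70% of its speed; a pose out of reach is approached as far as the arm can. A call with a gripper value outside its range is refused whole. The fingers move at their own pace and stop on an object; FORCE is the grip in N (left out, the last holds). Time passes only in rows, so rows that repeat a pose let the fingers close, or fill a call up. It gives the time, the measured TCP pose, the force and the opening at its end, in the units of the state.
- bot.read_state(): the state, without advancing time (a new reading comes with each control period).
- bot.read_camera(name): name is "side" or "top"; returns a dict with "pixels" (480x640x3 uint8, red, green, blue), "fx", "fy", "cx", "cy" (pixels), "dist" ([k1, k2, p1, p2, k3] as OpenCV has them; the pictures are not rectified), "R" (3x3) and "t" (3): a world point X has camera coordinates R X + t. Camera axes: x right, y down, z forward; pixel columns grow to the right and rows downward; lengths in m; the calibration is good to about 2 mm. A picture is of the moment at which its call begins. There is no depth.
- bot.finish_job(): hands the job in, once; it reports no verdict.
The state is a dict: "time": time; "q": joint angles; "joint_vel": joint speeds; "joint_torque": joint torques, N m; "tool_pos": TCP position; "tcp_rot": TCP orientation; "wrist_force": force on the tool from outside, world axes, zero at the start; "torque": the same for the moment, N m; "width": opening from 0.0 (shut) to 1.0 (fully open).
Only numpy, scipy, OpenCV 4.12 (cv2) and the standard library are available. Lean on these libraries where they do the work, as an engineer would, in place of code of your own. Each camera call takes 0.05 s, during which the arm holds its last target.

## Working session

There is one attempt and no reset: what is moved stays moved. The work goes in short steps, Python scripts to look and compute and a shell command to move; the robot and the scene stay as the last step left them, time stands still between calls to the robot, and variables do not carry over. Pictures are saved under pics/ and viewed, and the job is handed in when it is done.

```bash
mkdir -p pics; ls; cat > h.py <<'E'
import numpy as np, cv2
from workcell import bot
def cam(name,save=None):
    c=bot.read_camera(name)
    if save: cv2.imwrite('pics/'+save,cv2.cvtColor(c['pixels'],cv2.COLOR_RGB2BGR))
    c['K']=np.array([[c['fx'],0,c['cx']],[0,c['fy'],c['cy']],[0,0,1.]]);c['R']=np.array(c['R']);c['t']=np.array(c['t']).ravel();c['dist']=np.array(c['dist'],float)
    return c
def ray(c,uv):
    p=cv2.undistortPoints(np.array([[uv]],float),c['K'],c['dist'])[0,0]
    d=c['R'].T@np.array([p[0],p[1],1.]); return -c['R'].T@c['t'], d/np.linalg.norm(d)
def onz(c,uv,z):
    o,d=ray(c,uv); return o+d*(z-o[2])/d[2]
def tri(c1,u1,c2,u2):
    o1,d1=ray(c1,u1);o2,d2=ray(c2,u2)
    A=np.stack([d1,-d2],1);s=np.linalg.lstsq(A,o2-o1,rcond=None)[0]
    a=o1+s[0]*d1;b=o2+s[1]*d2
    return (a+b)/2,np.linalg.norm(a-b)
def proj(c,X):
    return cv2.projectPoints(np.array(X,float).reshape(-1,1,3),cv2.Rodrigues(c['R'])[0],c['t'],c['K'],c['dist'])[0].reshape(-1,2)
E
python3 - <<'E'
from h import *
for n in('side','top'):
    c=cam(n,n+'0.png');print(n,c['fx'],-c['R'].T@c['t'],c['R'][2])
s=bot.read_state();print(s)
E
```

```text
pics
side 466.28770698408067 [ 0.47480822 -0.84662658  0.84658762] [ 0.10752725  0.76894884 -0.63020281]
top 571.0103776907758 [5.20997884e-01 4.61651672e-04 1.34996420e+00] [ 0.05467988  0.00864327 -0.99846653]
{'time': 0.1, 'q': array([ 1.29610977e+00,  2.64714168e-01,  1.60524556e+00,  1.95633187e-05,
        1.27371579e+00, -3.68905269e-02]), 'joint_vel': array([-0.00050983, -0.0022376 , -0.00263065,  0.00032278, -0.00145857,
        0.00083327]), 'joint_torque': array([ 9.71314284e-05, -5.16700673e+01, -3.68591273e+01, -8.44368424e-05,
        6.23849861e-03,  3.15763407e-05]), 'tool_pos': array([0.15882607, 0.65541332, 0.2550576 ]), 'tcp_rot': array([-1.56477865,  0.18701104, -0.18647319]), 'wrist_force': array([-0.37304458,  0.48931933, -0.3563182 ]), 'torque': array([ 0.03457075, -0.02371572, -0.07608257]), 'width': 1.0008552802700132}
```

View pics/top0.png

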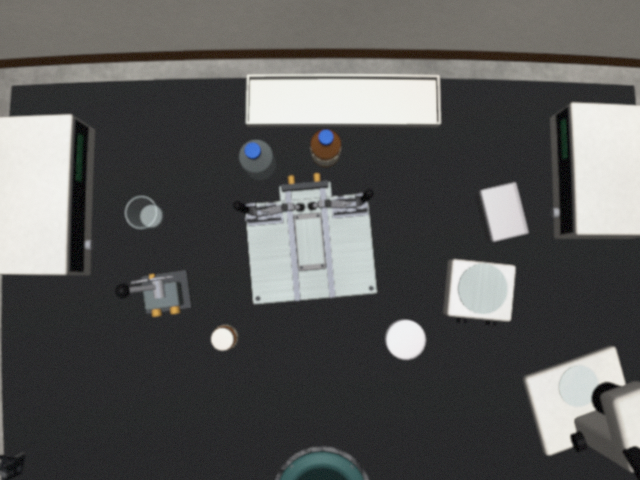

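View pics/side0.png

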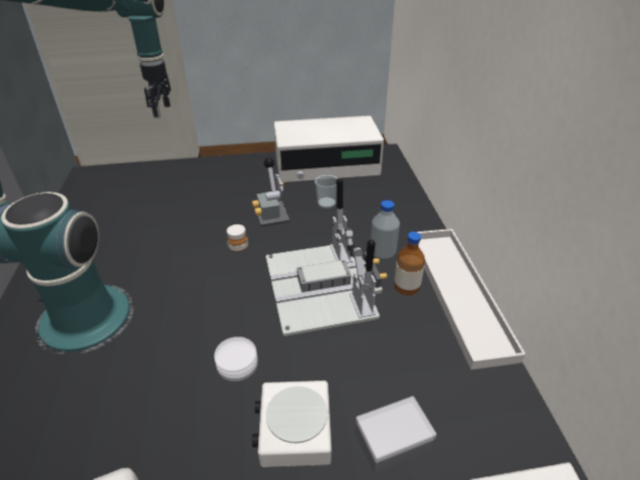

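The top view looks down with +x up and +y left. The dock is at about (312,245), the valve at (160,290) on the left, and the cassette at about (310,242). I'll enlarge both views.

```bash
python3 - <<'E'
import cv2
t=cv2.imread('pics/top0.png');s=cv2.imread('pics/side0.png')
cv2.imwrite('pics/t_dock.png',cv2.resize(t[165:315,225:395],None,fx=4,fy=4,interpolation=cv2.INTER_CUBIC)[:600])
cv2.imwrite('pics/t_valve.png',cv2.resize(t[260:330,100:200],None,fx=6,fy=6,interpolation=cv2.INTER_CUBIC))
cv2.imwrite('pics/s_dock.png',cv2.resize(s[165:335,255:400],None,fx=3.5,fy=3.5,interpolation=cv2.INTER_CUBIC))
cv2.imwrite('pics/s_valve.png',cv2.resize(s[145:235,235:315],None,fx=6,fy=6,interpolation=cv2.INTER_CUBIC))
E
```

```text
(no output)
```

View pics/t_dock.png

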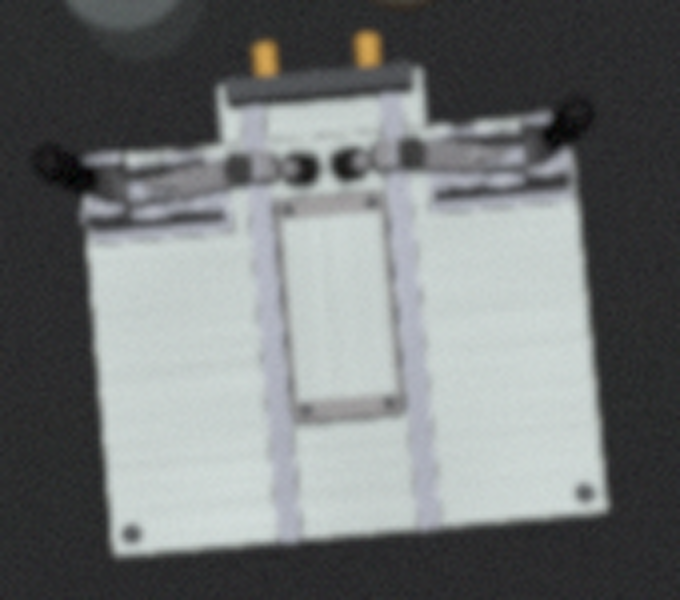

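View pics/t_valve.png

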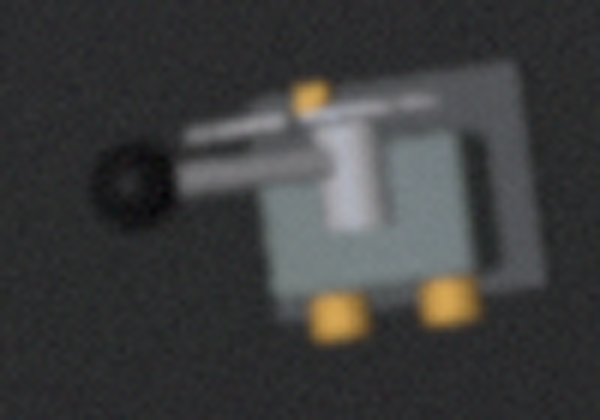

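View pics/s_dock.png

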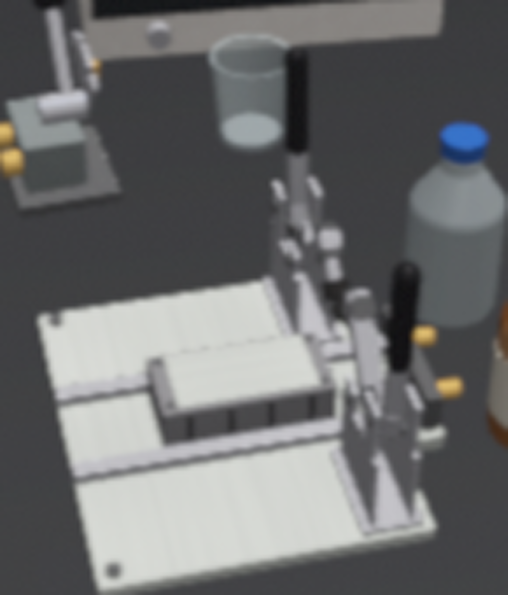

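View pics/s_valve.png

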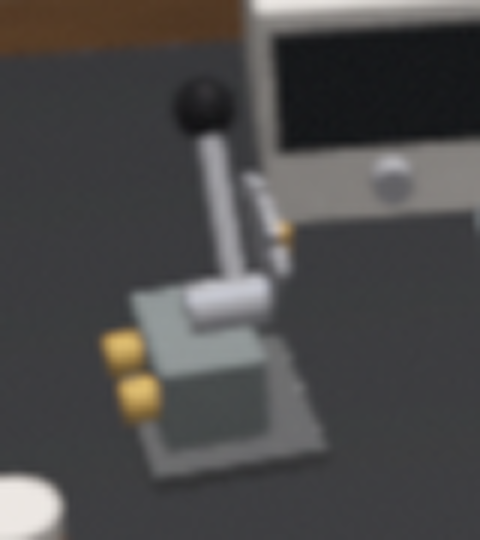

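```bash
cat > meas.py <<'E'
from h import *
T=cam('top');S=cam('side')
t=lambda x,y:(225+x/4-.375,165+y/4-.375); s=lambda x,y:(255+x/3.5-.36,165+y/3.5-.36)
tv=lambda x,y:(100+x/6-.4,260+y/6-.4); sv=lambda x,y:(235+x/6-.4,145+y/6-.4)
P=lambda n,v:print(n,np.round(v,4))
nl=onz(T,t(112,556),.012);nr=onz(T,t(607,512),.012);P('near corners',[nl,nr]);print(np.linalg.norm(nl-nr))
ax=(nr-nl)[:2]; yaw=np.arctan2(ax[0],-ax[1]);print('yaw',yaw)
R=np.array([[np.cos(yaw),-np.sin(yaw)],[np.sin(yaw),np.cos(yaw)]])
D=(nl+nr)[:2]/2+R@[.15,0];P('dock',D)
loc=lambda p:R.T@(np.array(p)[:2]-D)
c=[onz(T,t(*u),.052) for u in((297,421),(405,410),(275,200),(385,192))];P('cass',[loc(p) for p in c])
for z in(.045,.052,.06): P('stop near top z%g'%z,[loc(onz(T,t(*u),z)) for u in((230,106),(412,93))])
for n,a,b in(('lgrip top',t(45,155),s(297,55)),('rgrip top',t(578,113),s(406,270)),
  ('knob',tv(133,186),sv(205,105))):
    X,e=tri(T,a,S,b);P(n,X);print('  err',e,'loc',loc(X))
# valve base plate corners
P('valve base',[onz(T,tv(*u),.008) for u in((517,62),(547,285),(280,320))])
P('barrel z.07..',[onz(T,tv(*u),.07) for u in((347,120),(357,225))])
for n,u in(('jar',(223,337)),('dish',(405,339)),('beaker rim',(142,212))): P(n,onz(T,u,.04 if n=='dish' else .06 if n=='jar' else .085))
for n,a,b in(('clear cap',(252,150),(387.5,206)),('amber cap',(326,136),(413.5,239))): P(n,tri(T,a,S,b)[0])
E
python3 meas.py
```

```text
near corners [[ 0.454   0.1611  0.012 ]
 [ 0.4804 -0.1287  0.012 ]]
0.2909549685282146
yaw 0.09086551932504909
dock [0.6166 0.0298]
cass [[-0.0813  0.0289]
 [-0.0805 -0.0327]
 [ 0.0455  0.0305]
 [ 0.0444 -0.0325]]
stop near top z0.045 [[ 0.1029  0.0519]
 [ 0.1009 -0.0532]]
stop near top z0.052 [[ 0.1018  0.0515]
 [ 0.0998 -0.053 ]]
stop near top z0.06 [[ 0.1006  0.0511]
 [ 0.0986 -0.0528]]
lgrip top [0.6619 0.1705 0.226 ]
  err 0.0024789500561182023 loc [0.05788571 0.13596352]
rgrip top [ 0.683  -0.0939  0.2305]
  err 0.0009798752815918025 loc [ 0.05496725 -0.12925576]
knob [0.4867 0.4258 0.1539]
  err 0.0010354229695202014 loc [-0.09337194  0.40609834]
valve base [[0.5323 0.3216 0.008 ]
 [0.4445 0.3087 0.008 ]
 [0.4294 0.4166 0.008 ]]
barrel z.07.. [[0.5095 0.3721 0.07  ]
 [0.4699 0.3678 0.07  ]]
jar [0.3804 0.2225 0.06  ]
dish [ 0.3749 -0.1918  0.04  ]
beaker rim [0.6621 0.4062 0.085 ]
clear cap [0.788  0.1489 0.149 ]
amber cap [ 0.8136 -0.0089  0.1576]
```

```bash
python3 - <<'E'
from h import *
M=cv2.Rodrigues(bot.read_state()['tcp_rot'])[0];print(M.round(3))
D=np.array([.6166,.0298]);a=.0909;R=np.array([[np.cos(a),-np.sin(a)],[np.sin(a),np.cos(a)]])
for p in((-.115,-.001),(-.03,0),(-.041,0),(.057,.10),(.057,.22),(.055,-.1),(.055,-.22)): print(p,(D+R@p).round(4), 'shift mm',((D+R@p-bot.read_state()['tool_pos'][:2])*1000).round(0))
print(np.degrees(a))
E
```

```text
[[ 0.972 -0.     0.236]
 [-0.236 -0.001  0.972]
 [-0.    -1.    -0.001]]
(-0.115, -0.001) [0.5022 0.0184] shift mm [ 343. -637.]
(-0.03, 0) [0.5867 0.0271] shift mm [ 428. -629.]
(-0.041, 0) [0.5758 0.0261] shift mm [ 417. -630.]
(0.057, 0.1) [0.6643 0.1346] shift mm [ 505. -521.]
(0.057, 0.22) [0.6534 0.2541] shift mm [ 495. -402.]
(0.055, -0.1) [ 0.6805 -0.0648] shift mm [ 522. -720.]
(0.055, -0.22) [ 0.6913 -0.1843] shift mm [ 532. -840.]
5.208186357739183
```

```bash
python3 -m jog '[[34,-64,0,2,0],[69,-127,0,4,0],[103,-191,0,6,0],[137,-255,0,8,0],[172,-319,0,10,0],[206,-382,0,12,0],[240,-446,0,14,0],[274,-510,0,16,0],[309,-573,0,18,0],[326,-637,0,18.9,0]]' 30; python3 - <<'E'
from h import *
s=bot.read_state();print(s['time'],s['tool_pos'],s['wrist_force'],cv2.Rodrigues(s['tcp_rot'])[0].round(3)[:,2])
E
```

```text
time: 1.45
tool_pos: [0.4506, 0.1012, 0.2565]
tcp_rot: [-1.569, -0.074, 0.072]
wrist_force: [0.9, 0.5, -0.9]
width: 0.002
1.45 [0.45059399 0.10120401 0.25652332] [ 0.91813599  0.45701378 -0.89242377] [-0.093  0.996  0.   ]
```

```bash
python3 -m jog '[[0,0,0,0,0],[0,0,0,0,0],[0,0,0,0,0],[0,0,0,0,0],[0,0,0,0,0],[0,0,0,0,0],[0,0,0,0,0],[0,0,0,0,0],[0,0,0,0,0],[0,0,0,0,0]]'
```

```text
time: 2.7
tool_pos: [0.4499, 0.103, 0.2563]
tcp_rot: [-1.57, -0.072, 0.072]
wrist_force: [-0.1, 1.0, 0.4]
width: 0.004
```

```bash
python3 -m jog '[[15,-30,0,0,0],[28,-60,0,0,0],[38,-84,-20,0,0],[38,-84,-60,0,0],[38,-84,-100,0,0],[38,-84,-140,0,0],[38,-84,-180,0,0],[38,-84,-202,0,0],[38,-84,-202,0,0],[38,-84,-202,0,0]]'
python3 - <<'E'
from h import *
c=cam('top','top1.png');i=cv2.imread('pics/top1.png')
cv2.imwrite('pics/t1.png',cv2.resize(i[165:315,225:395],None,fx=4,fy=4,interpolation=cv2.INTER_CUBIC))
c=cam('side','side1.png');i=cv2.imread('pics/side1.png')
cv2.imwrite('pics/s1.png',cv2.resize(i[165:335,205:400],None,fx=3.5,fy=3.5,interpolation=cv2.INTER_CUBIC))
E
```

```text
time: 3.95
tool_pos: [0.4887, 0.019, 0.0552]
tcp_rot: [-1.57, -0.073, 0.071]
wrist_force: [-0.9, 0.2, -0.5]
width: -0.001
```

View pics/s1.png

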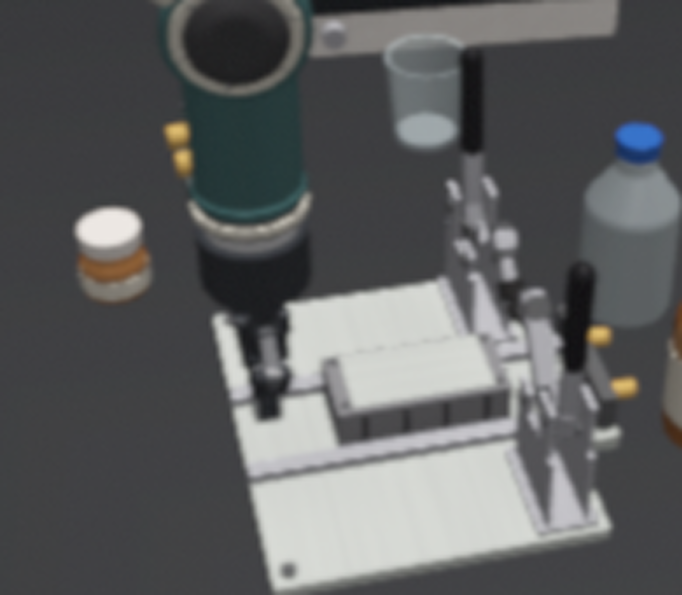

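View pics/t1.png

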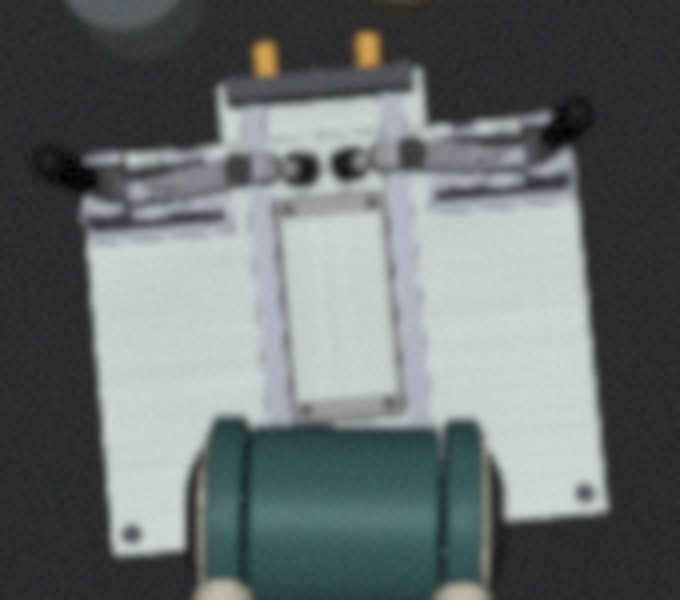

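```bash
python3 -m jog '[[15,1.4,0,0,0],[27,2.5,0,0,0],[35,3.2,0,0,0],[42,3.8,0,0,0],[49,4.5,0,0,0],[56,5.1,0,0,0],[63,5.8,0,0,0],[70,6.4,0,0,0],[75,6.9,0,0,0],[79,7.3,0,0,0]]'
python3 -m jog '[[2,0.2,0,0,0],[4,0.4,0,0,0],[6,0.5,0,0,0],[7,0.6,0,0,0],[8,0.7,0,0,0],[9,0.8,0,0,0],[10,0.9,0,0,0],[10,0.9,0,0,0],[10,0.9,0,0,0],[10,0.9,0,0,0]]'
python3 - <<'E'
from h import *
c=cam('top','top2.png');i=cv2.imread('pics/top2.png')
cv2.imwrite('pics/t2.png',cv2.resize(i[165:315,225:395],None,fx=4,fy=4,interpolation=cv2.INTER_CUBIC))
E
```

```text
time: 5.3
tool_pos: [0.5647, 0.0264, 0.0535]
tcp_rot: [-1.57, -0.068, 0.077]
wrist_force: [-7.2, -0.7, 4.7]
width: -0.0
time: 6.55
tool_pos: [0.5747, 0.0273, 0.0535]
tcp_rot: [-1.57, -0.068, 0.077]
wrist_force: [-5.7, -0.8, 4.7]
width: 0.001
```

View pics/t2.png

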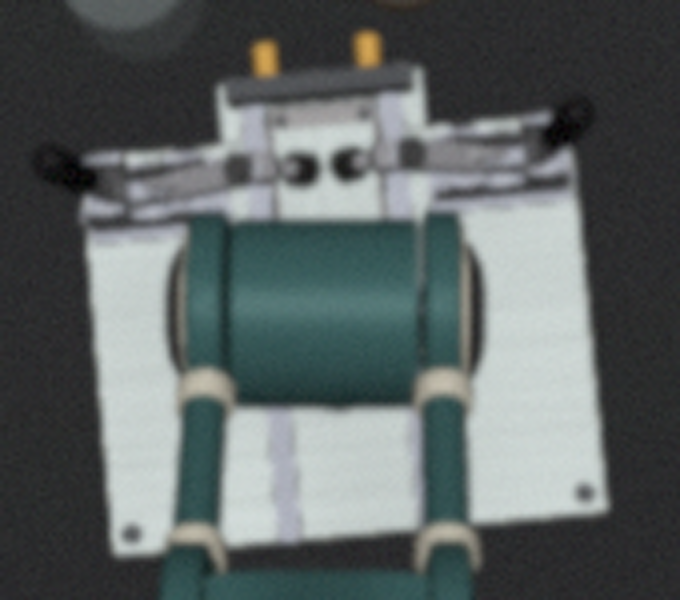

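The cassette's far edge (crop y≈100) is nearly at the bar, with no force rise yet. I'll push on gently until one appears.

```bash
python3 -m jog '[[1,0.1,0,0,0],[2,0.2,0,0,0],[3,0.3,0,0,0],[4,0.4,0,0,0],[4,0.4,0,0,0],[4,0.4,0,0,0],[4,0.4,0,0,0],[4,0.4,0,0,0],[4,0.4,0,0,0],[4,0.4,0,0,0]]'
```

```text
time: 7.85
tool_pos: [0.5787, 0.0276, 0.0535]
tcp_rot: [-1.57, -0.068, 0.077]
wrist_force: [-4.8, -1.5, 4.3]
width: 0.001
```

```bash
python3 -m jog '[[1,0.1,0,0,0],[1,0.1,0,0,0],[2,0.2,0,0,0],[2,0.2,0,0,0],[3,0.3,0,0,0],[3,0.3,0,0,0],[3,0.3,0,0,0],[3,0.3,0,0,0],[3,0.3,0,0,0],[3,0.3,0,0,0]]'
python3 - <<'E'
from h import *
for n in('top','side'):
  c=cam(n,n+'3.png');i=cv2.imread('pics/'+n+'3.png')
  i=i[180:220,280:345] if n=='top' else i[225:315,290:390]
  cv2.imwrite('pics/%s3z.png'%n,cv2.resize(i,None,fx=6,fy=6,interpolation=cv2.INTER_CUBIC))
E
```

```text
time: 9.1
tool_pos: [0.5816, 0.0279, 0.0535]
tcp_rot: [-1.57, -0.068, 0.077]
wrist_force: [-6.0, 0.2, 3.3]
width: -0.0
```

View pics/top3z.png

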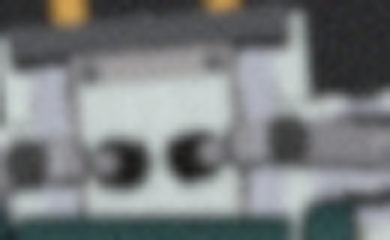

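View pics/side3z.png

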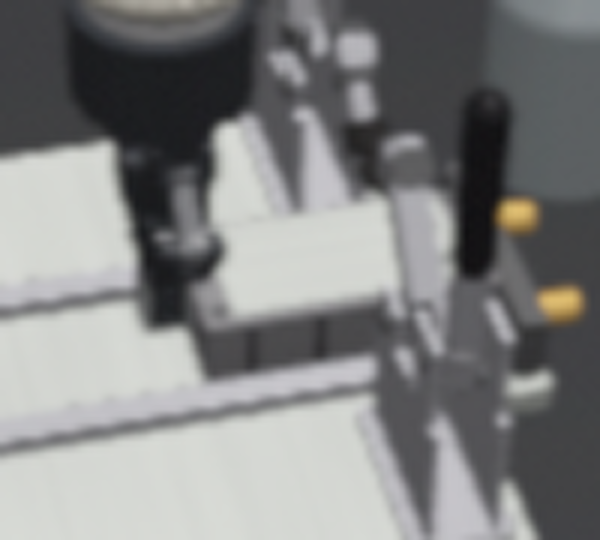

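```bash
python3 -m jog '[[1,0.1,0,0,0],[1,0.1,0,0,0],[2,0.2,0,0,0],[2,0.2,0,0,0],[3,0.3,0,0,0],[3,0.3,0,0,0],[4,0.4,0,0,0],[4,0.4,0,0,0],[4,0.4,0,0,0],[4,0.4,0,0,0]]'
```

```text
time: 10.45
tool_pos: [0.5818, 0.028, 0.0529]
tcp_rot: [-1.57, -0.062, 0.084]
wrist_force: [-15.6, -2.4, 11.0]
width: -0.002
```

```bash
python3 -m jog '[[-15,-1.4,0,0,0],[-40,-3.6,0,0,0],[-40,-3.6,40,0,0],[-40,-3.6,80,0,0],[-40,-3.6,120,0,0],[-40,-3.6,160,0,0],[-40,-3.6,172,0,0],[0,30,172,0,0],[40,65,172,0,0],[78,101,172,0,0]]'
python3 -m jog '[[0,0,0,0,0],[0,0,0,0,0],[0,0,0,0,0],[0,0,0,0,0],[0,0,0,0,0],[0,0,0,0,0],[0,0,0,0,0],[0,0,0,0,0],[0,0,0,0,0],[0,0,0,0,0]]'
python3 - <<'E'
from h import *
c=cam('side','side4.png');i=cv2.imread('pics/side4.png')
cv2.imwrite('pics/s4.png',cv2.resize(i[130:330,250:420],None,fx=3,fy=3,interpolation=cv2.INTER_CUBIC))
c=cam('top','top4.png');i=cv2.imread('pics/top4.png')
cv2.imwrite('pics/t4.png',cv2.resize(i[165:315,205:395],None,fx=4,fy=4,interpolation=cv2.INTER_CUBIC))
E
```

```text
time: 11.7
tool_pos: [0.6665, 0.1302, 0.2246]
tcp_rot: [-1.57, -0.071, 0.073]
wrist_force: [-0.2, -0.0, 0.1]
width: 0.003
time: 12.95
tool_pos: [0.6658, 0.1295, 0.2262]
tcp_rot: [-1.57, -0.072, 0.072]
wrist_force: [0.5, 0.9, 0.4]
width: -0.003
```

View pics/s4.png

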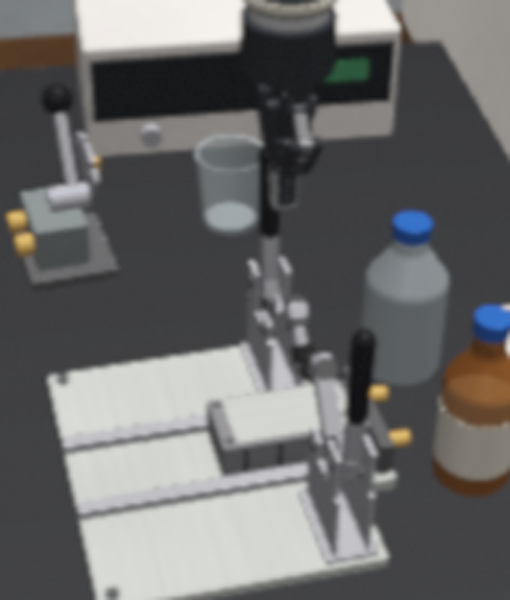

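View pics/t4.png

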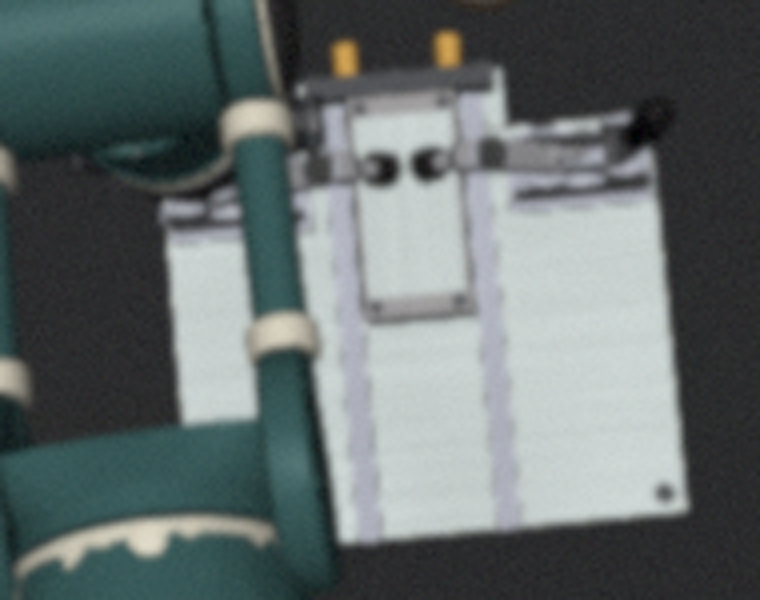

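```bash
python3 - <<'E'
from h import *
S=cam('side');s=bot.read_state();p=s['tool_pos']
print(proj(S,[p-[0,0,.025],p]))
D=np.array([.6166,.0298]);a=.0909;R=np.array([[np.cos(a),-np.sin(a)],[np.sin(a),np.cos(a)]])
for x in(.045,.05,.055,.06):
  print(x,[proj(S,[[*(D+R@[x,y]),z]])[0].round(1) for y,z in((.12,.15),(.13,.2),(-.12,.15),(-.13,.225))])
print(R.T@(p[:2]-D))
i=cv2.imread('pics/side0.png')
for y in(185,190,200,206,248,255,265):
  r=i[y].sum(1); xs=[x for x in range(330,385) if r[x]<90]; print(y,xs[:1],xs[-1:], len(xs))
E
```

```text
[[344.0545924  196.99939997]
 [344.31292196 188.55917023]]
0.045 [array([336.2, 208.9]), array([335.6, 190.8]), array([363.1, 268. ]), array([366.4, 244.7])]
0.05 [array([338.1, 208.7]), array([337.4, 190.5]), array([365.3, 267.7]), array([368.6, 244.3])]
0.055 [array([339.9, 208.4]), array([339.3, 190.3]), array([367.4, 267.3]), array([370.8, 244. ])]
0.06 [array([341.7, 208.2]), array([341.2, 190.1]), array([369.5, 267. ]), array([373.1, 243.7])]
[0.0580586 0.0947705]
185 [338] [341] 4
190 [338] [341] 4
200 [338] [341] 4
206 [337] [341] 5
248 [367] [373] 7
255 [367] [372] 6
265 [367] [371] 5
```

```bash
python3 -m jog '[[-1,7,0,0,0],[-2,14,0,0,0],[-4,24,-1,0,0],[-5,33,-2,0,0],[-6,42,-5,0,0],[-6.5,51,-8,0,0],[-7.5,60,-12,0,0],[-8,68,-17,0,0],[-9,75,-23,0,0],[-9.5,82,-30,0,0]]'
python3 - <<'E'
from h import *
c=cam('side','side5.png');i=cv2.imread('pics/side5.png')
cv2.imwrite('pics/s5.png',cv2.resize(i[130:330,250:420],None,fx=3,fy=3,interpolation=cv2.INTER_CUBIC))
E
```

```text
time: 14.35
tool_pos: [0.6563, 0.2119, 0.1959]
tcp_rot: [-1.57, -0.072, 0.072]
wrist_force: [-0.4, -1.2, 1.4]
width: 0.002
```

View pics/s5.png

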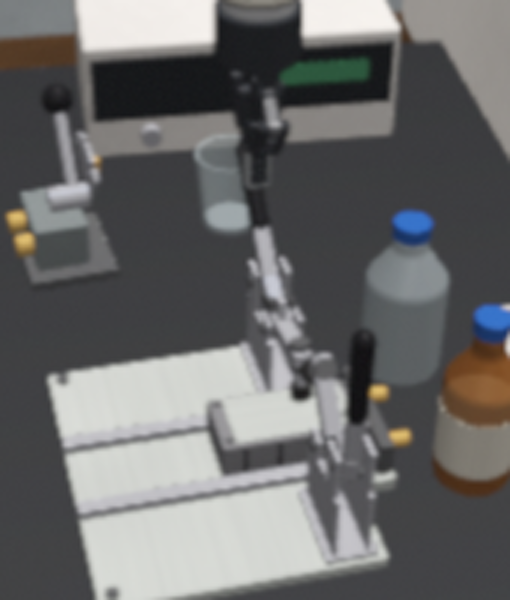

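```bash
python3 -m jog '[[-0.5,6,-7,0,0],[-1,12,-15,0,0],[-1.5,17,-23,0,0],[-2,20,-30,0,0],[-2,22,-36,0,0],[-2,25,-46,0,0],[-2.5,26,-51,0,0],[-2.5,27,-56,0,0],[-2.5,27,-58,0,0],[-2.5,27,-58,0,0]]'
python3 - <<'E'
from h import *
c=cam('side','side6.png');i=cv2.imread('pics/side6.png')
cv2.imwrite('pics/s6.png',cv2.resize(i[130:330,250:420],None,fx=3,fy=3,interpolation=cv2.INTER_CUBIC))
E
```

```text
time: 15.65
tool_pos: [0.6538, 0.2375, 0.1441]
tcp_rot: [-1.571, -0.073, 0.072]
wrist_force: [-12.0, -6.3, 27.2]
width: 0.0
```

View pics/s6.png

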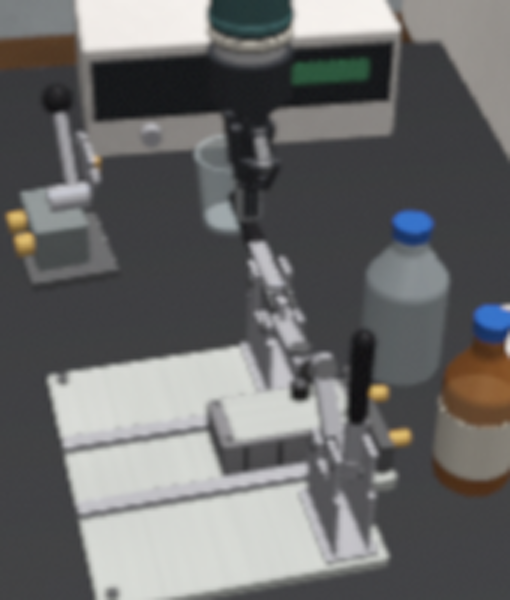

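```bash
python3 -m jog '[[0,0,30,0,0],[0,0,70,0,0],[0,-5,100,0,0],[5,-60,100,0,0],[10,-115,100,0,0],[15,-170,100,0,0],[20,-225,100,0,0],[24,-270,95,0,0],[26,-291,88,0,0],[26,-291,88,0,0]]'
python3 - <<'E'
from h import *
s=bot.read_state();p=s['tool_pos']
D=np.array([.6166,.0298]);a=.0909;R=np.array([[np.cos(a),-np.sin(a)],[np.sin(a),np.cos(a)]])
print(R.T@(p[:2]-D),s['wrist_force'])
c=cam('side','side7.png');i=cv2.imread('pics/side7.png')
cv2.imwrite('pics/s7.png',cv2.resize(i[130:330,250:420],None,fx=3,fy=3,interpolation=cv2.INTER_CUBIC))
c=cam('top','top7.png');i=cv2.imread('pics/top7.png')
cv2.imwrite('pics/t7.png',cv2.resize(i[165:315,205:395],None,fx=4,fy=4,interpolation=cv2.INTER_CUBIC))
E
```

```text
time: 16.95
tool_pos: [0.6791, -0.0535, 0.2244]
tcp_rot: [-1.569, -0.068, 0.073]
wrist_force: [0.7, 0.4, -0.5]
width: -0.003
[ 0.05465382 -0.08867072] [ 0.71472119  0.38658684 -0.46318717]
```

View pics/s7.png

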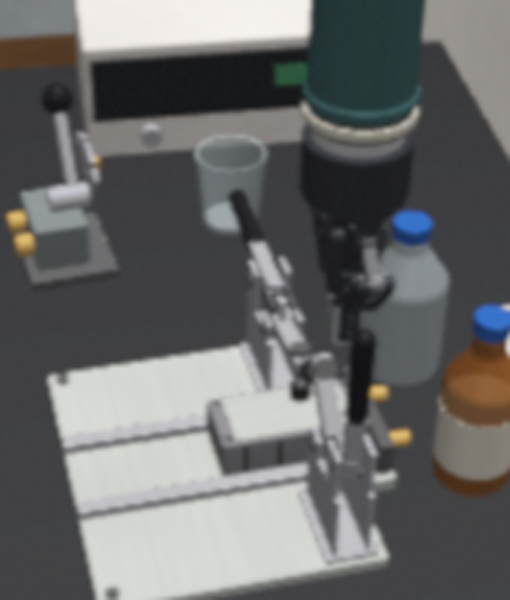

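View pics/t7.png

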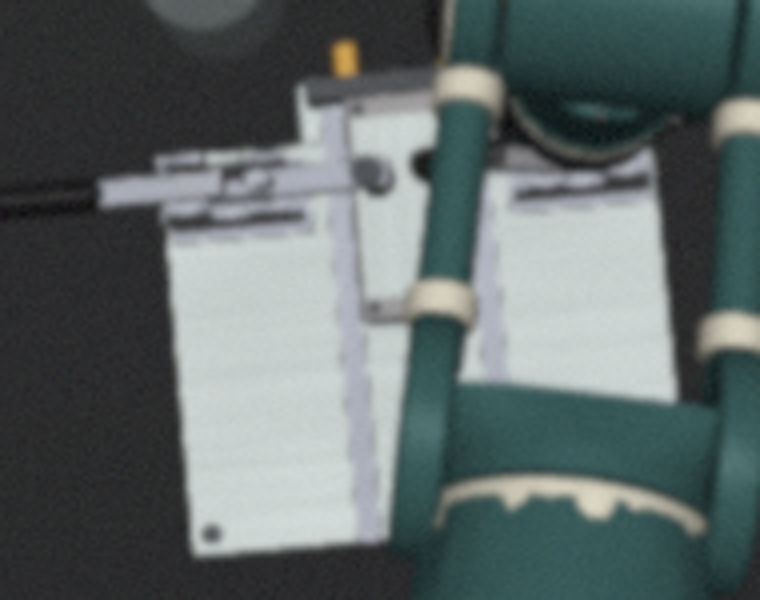

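```bash
python3 -m jog '[[1,-9,0,0,0],[1.5,-17,0,0,0],[2.5,-27,-1,0,0],[3,-36,-2,0,0],[4,-45,-5,0,0],[5,-54,-8,0,0],[5.5,-63,-12,0,0],[6.5,-71,-17,0,0],[7,-78,-23,0,0],[7.5,-85,-30,0,0]]'
python3 - <<'E'
from h import *
c=cam('side','side8.png');i=cv2.imread('pics/side8.png')
cv2.imwrite('pics/s8.png',cv2.resize(i[150:380,250:420],None,fx=2.6,fy=2.6,interpolation=cv2.INTER_CUBIC))
E
```

```text
time: 18.3
tool_pos: [0.6874, -0.1381, 0.1959]
tcp_rot: [-1.57, -0.072, 0.072]
wrist_force: [0.2, -0.4, 2.9]
width: -0.002
```

View pics/s8.png

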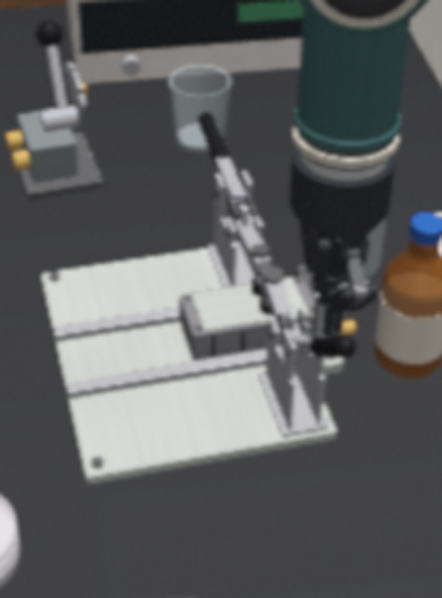

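```bash
python3 -m jog '[[0.5,-6,-7,0,0],[1,-12,-15,0,0],[1.5,-17,-23,0,0],[2,-20,-30,0,0],[2,-22,-36,0,0],[2,-25,-46,0,0],[2.5,-26,-51,0,0],[2.5,-27,-56,0,0],[2.5,-27,-58,0,0],[2.5,-27,-59,0,0]]'
python3 -m jog '[[0,0,30,0,0],[0,0,70,0,0],[0,0,110,0,0],[-20,30,120,0,0],[-45,80,120,0,0],[-70,130,120,0,0],[-95,180,120,0,0],[-120,230,120,0,0],[-140,280,120,0,0],[-160,330,120,0,0]]'
python3 - <<'E'
from h import *
s=bot.read_state();print(s['tool_pos'])
c=cam('side','side9.png');i=cv2.imread('pics/side9.png')
cv2.imwrite('pics/s9.png',cv2.resize(i[150:380,250:420],None,fx=2.6,fy=2.6,interpolation=cv2.INTER_CUBIC))
c=cam('top','top9.png')
E
```

```text
time: 19.6
tool_pos: [0.6895, -0.1638, 0.1437]
tcp_rot: [-1.569, -0.072, 0.073]
wrist_force: [-16.4, 5.6, 32.2]
width: 0.003
time: 20.85
tool_pos: [0.5286, 0.167, 0.2566]
tcp_rot: [-1.569, -0.072, 0.073]
wrist_force: [0.6, 1.1, -0.4]
width: 0.001
[0.52864951 0.16695218 0.25660378]
```

View pics/s9.png

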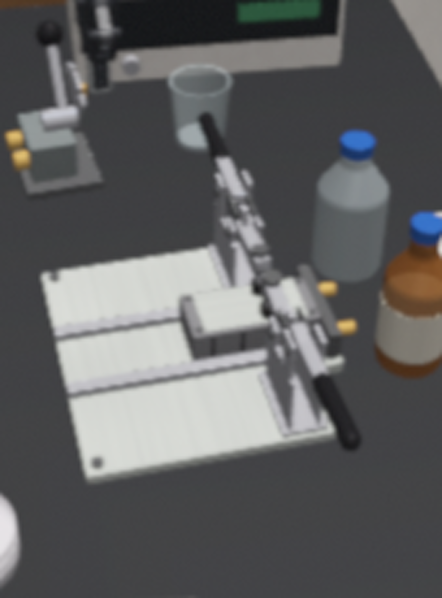

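View pics/top9.png

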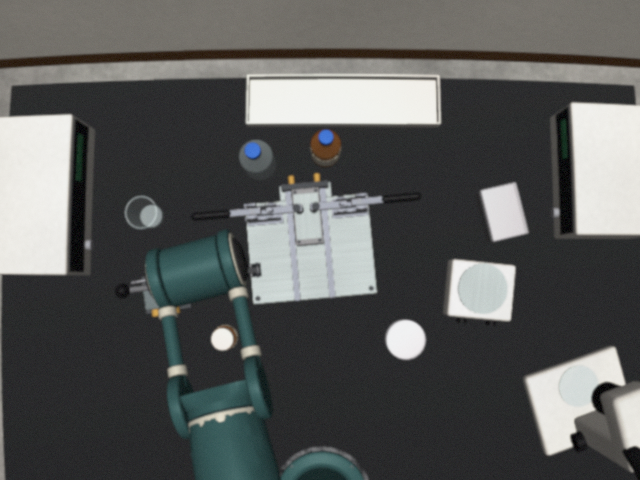

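```bash
python3 -m jog '[[-8,50,0,1,46],[-16,100,0,2,46],[-24,150,0,3,46],[-32,200,0,3,46],[-38,235,0,3,46],[-42,259,0,3,46],[-42,259,0,3,46],[-42,259,0,3,46],[-42,259,0,3,46],[-42,259,0,3,46]]'
python3 - <<'E'
from h import *
T=cam('top');S=cam('side','side10.png')
D=np.array([.6166,.0298]);a=.0909;R=np.array([[np.cos(a),-np.sin(a)],[np.sin(a),np.cos(a)]])
for n,u,v in(('L tip',(193,216),(328.8,195.4)),('R tip',(420,196),(384.6,319.2))):
    X,e=tri(T,u,S,v);print(n,X.round(4),e,R.T@(X[:2]-D))
i=cv2.imread('pics/side10.png');cv2.imwrite('pics/s10.png',cv2.resize(i[80:240,200:360],None,fx=3.7,fy=3.7,interpolation=cv2.INTER_CUBIC))
E
```

```text
time: 22.2
tool_pos: [0.4883, 0.4234, 0.2575]
tcp_rot: [-1.568, -0.113, 0.112]
wrist_force: [0.0, 0.3, -0.6]
width: 0.537
L tip [0.6504 0.2828 0.1096] 0.0004863025139355604 [0.05662051 0.24887492]
R tip [ 0.693  -0.2145  0.1185] 0.000896004208719451 [ 0.05386288 -0.25027197]
```

View pics/s10.png

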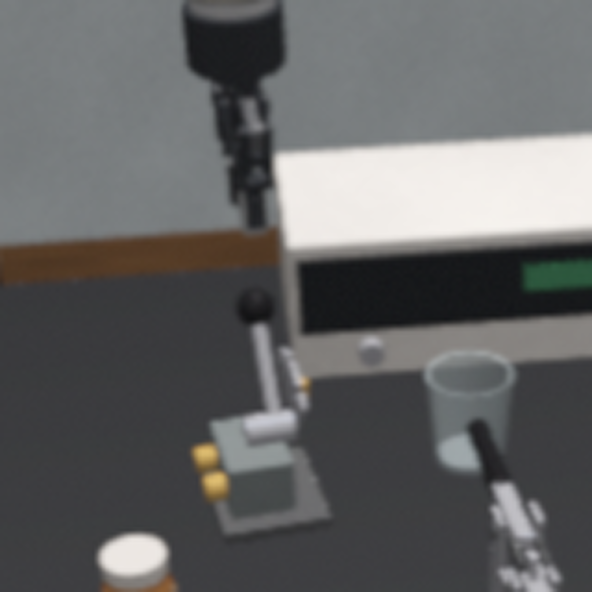

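Both handle tips are at z≈0.11–0.12, which agrees with the lock. The fingers now stand over the knob, so I'll descend around it.

```bash
python3 -m jog '[[-1,2,-15,0,46],[-1,2,-30,0,46],[-1,2,-45,0,46],[-1,2,-58,0,46],[-1,2,-68,0,46],[-1,2,-76,0,46],[-1,2,-82,0,46],[-1,2,-86,0,46],[-1,2,-86,0,46],[-1,2,-86,0,46]]'
python3 - <<'E'
from h import *
S=cam('side','side11.png')
i=cv2.imread('pics/side11.png');cv2.imwrite('pics/s11.png',cv2.resize(i[100:230,220:320],None,fx=4.5,fy=4.5,interpolation=cv2.INTER_CUBIC))
E
```

```text
time: 23.55
tool_pos: [0.4871, 0.4266, 0.1717]
tcp_rot: [-1.567, -0.114, 0.113]
wrist_force: [-0.4, 0.6, -0.5]
width: 0.539
```

View pics/s11.png

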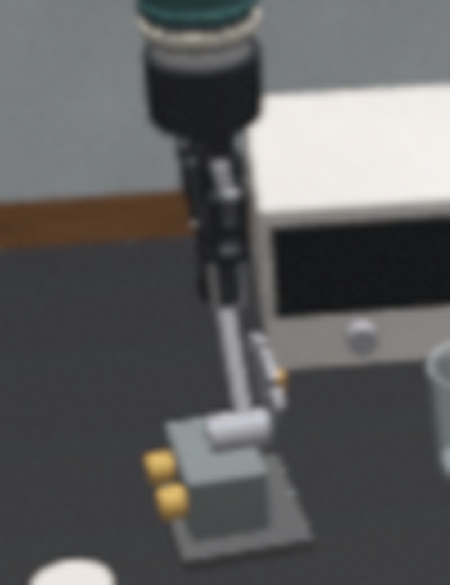

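```bash
python3 -m jog '[[1,-6,1,0,46],[1.8,-13,3,0,46],[2.7,-19,5,0,46],[3.5,-25,7,0,46],[4.2,-30,8,0,46],[4.9,-35,9,0,46],[5.5,-39,10,0,46],[6,-43,11,0,46],[6.5,-46,12,0,46],[6.9,-49,12,0,46]]'
python3 - <<'E'
from h import *
S=cam('side','side12.png')
i=cv2.imread('pics/side12.png');cv2.imwrite('pics/s12.png',cv2.resize(i[100:230,220:320],None,fx=4.5,fy=4.5,interpolation=cv2.INTER_CUBIC))
E
```

```text
time: 24.85
tool_pos: [0.4935, 0.3765, 0.1826]
tcp_rot: [-1.569, -0.112, 0.114]
wrist_force: [0.1, -0.1, -0.2]
width: 0.537
```

View pics/s12.png

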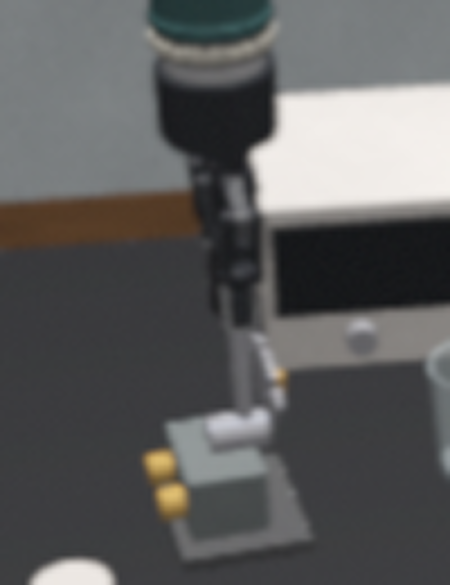

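Lever looks upright, with no contact force. I'll centre the fingers over the middle, raise straight up, then move clear towards the robot.

```bash
python3 -m jog '[[0.5,-3,0,0,46],[0.5,-3,0,0,46],[0.5,-3,5,0,46],[0.5,-3,20,0,46],[0.5,-3,40,0,46],[0.5,-3,60,0,46],[0.5,-3,80,0,46],[0.5,-3,100,0,46],[0.5,-3,120,0,46],[0.5,-3,120,0,46]]'
python3 -m jog '[[-40,30,0,0,46],[-80,60,0,0,46],[-120,90,0,0,46],[-150,120,0,0,46],[-180,150,0,0,46],[-200,180,0,0,46],[-220,210,0,0,46],[-240,230,0,0,46],[-250,250,0,0,46],[-250,250,0,0,46]]'
python3 - <<'E'
from h import *
T=cam('top','top13.png');S=cam('side','side13.png');print(bot.read_state()['wrist_force'])
i=cv2.imread('pics/side13.png');cv2.imwrite('pics/s13.png',cv2.resize(i[130:330,235:400],None,fx=3,fy=3,interpolation=cv2.INTER_CUBIC))
i=cv2.imread('pics/top13.png');cv2.imwrite('pics/t13.png',cv2.resize(i[130:350,100:430],None,fx=2.4,fy=2.4,interpolation=cv2.INTER_CUBIC))
E
```

```text
time: 26.15
tool_pos: [0.4952, 0.3751, 0.3062]
tcp_rot: [-1.566, -0.116, 0.11]
wrist_force: [0.4, -0.4, 0.9]
width: 0.54
time: 27.4
tool_pos: [0.2436, 0.6253, 0.3022]
tcp_rot: [-1.569, -0.114, 0.115]
wrist_force: [-0.8, -0.3, 0.2]
width: 0.535
[ 0.33767829  0.55948883 -0.52404617]
```

View pics/s13.png

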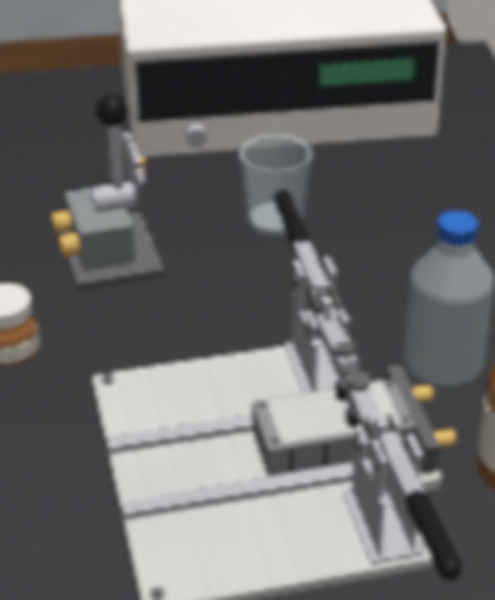

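View pics/t13.png

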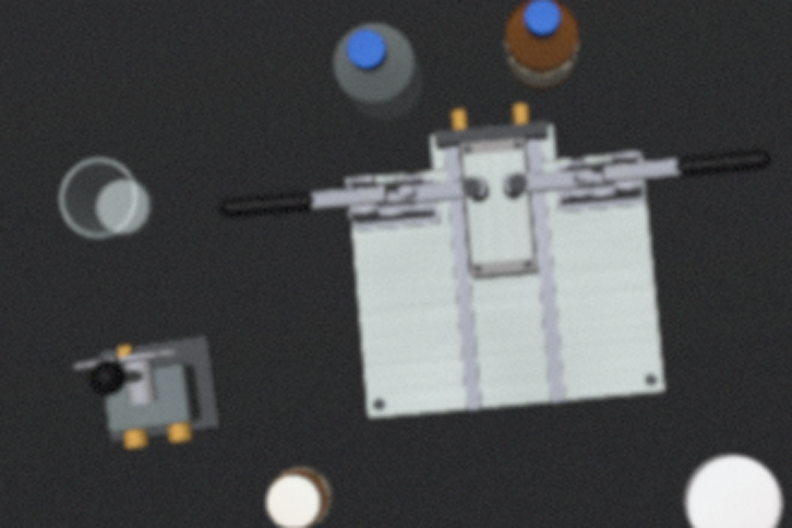

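```bash
python3 - <<'E'
from h import *
T=cam('top');S=cam('side')
X,e=tri(T,(100+107/2.4-.3,130+377/2.4-.3),S,(235+111/3-.3,130+108/3-.3));print('knob',X,e)
d=X[:2]-[.4945,.3715];yv=d@[-.1415,.99];print('lever angle',-np.arctan2(yv,X[2]-.07))
D=np.array([.6166,.0298]);a=.0909;R=np.array([[np.cos(a),-np.sin(a)],[np.sin(a),np.cos(a)]])
for u in((472,277),(535,270),(463,148),(525,143)): print(R.T@(onz(T,(100+u[0]/2.4-.3,130+u[1]/2.4-.3),.052)[:2]-D))
for z in(.045,): print('stop',[R.T@(onz(T,(100+u[0]/2.4-.3,130+u[1]/2.4-.3),z)[:2]-D) for u in((440,147),(547,137))])
E
```

```text
knob [0.49479084 0.37082572 0.17118962] 0.000813062904512569
lever angle 0.007003512242075973
[-0.02466024  0.02971382]
[-0.0233777  -0.03041887]
[0.09902681 0.02760402]
[ 0.09845616 -0.03179987]
stop [array([0.10307834, 0.0498068 ]), array([ 0.1034096 , -0.05341967])]
```

```bash
python3 - <<'E'
from workcell import bot
print(bot.finish_job())
E
```

```text
the job is handed in; nothing more can be done
None
```

I finished the task and handed it in at about 27.5 s. No verdict came back, so what follows rests on my own measurements.

- **Cassette:** I pushed it along the lane until the tool stalled at about 16 N, so it is against the stop. In the final pictures its far face agrees with the stop to within the 3–4 mm I can measure. My reading of the top far edge came out 4–5 mm short of the bar. The near edge and the force stall both say it is home.
- **Clamps:** I pushed left, then right, against their end stops with 27–32 N upward at the tool. The handle tips measured z = 0.110 m (left) and 0.119 m (right), against 0.114 m expected when locked. I could not measure the spindle force itself.
- **Lever:** I moved the knob between the open fingers into the middle notch. It then measured 0.007 rad, with the knob at z = 0.171 m.
- **Surroundings:** The bottles, beaker, jar and dishes looked unmoved in the last pictures; I compared them by eye only. I did not check the tip box in the last picture, but the arm never went near it. The arm ended well clear, with wrist force near zero.

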